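# Put the drive punches back in the rack by size

### The arm

A 6-joint arm with a two-finger parallel gripper is mounted at the origin on the work surface. World frame = base frame: x ahead of the robot, y to its left, z up, the work surface at z = 0. Lengths are in m, angles in rad, forces in N, time in s.
With the tool pointing down it reaches from about 0.325 to 0.75 m from the base axis. Payload 7.6 kg.
Tool frame: the origin (TCP) lies at the centre of the arm's flange, where the gripper is bolted on; the fingertips stand 173 mm ahead of it and the grasp point (between the pads) lies 155 mm ahead of it; z points along the fingers, y is the line along which they close (so a half turn about z gives the same grasp; the last joint's range is limited). The gripper opens to 85 mm and grips with 20 to 120 N. Pads are 22 mm wide; open, the fingers measure 114 mm over their backs; the gripper's body (76 mm by 85 mm) begins 54 mm behind the grasp point. The pads swing forward as they close: fully open they stand 13 mm farther back than shut.
Start: joints at [1.031, 0.052, 1.401, -0, 1.689, -0.07], TCP at [0.238, 0.468, 0.405] pointing down, gripper open.
Joint ranges: [-2.9, 2.9], [-0.91, 2.17], [0.12, 2.37], [-1.06, 4.2], [0.26, 2.73], [-2.93, 2.93]. Speed limits (rad/s): [2.57, 2.57, 3.01, 3.14, 3.14, 3.14].

### API

Orientations are given as a rotation vector (axis times angle).
In Python, from workcell import goto, move_linear, goto_joints, set_gripper, hold, inverse_kinematics, sense, grab_frame, Unreachable, sign_off gives the robot as it stands. Calls block until the motion is done:
- goto(position, orientation): joint-space move of the TCP to a pose.
- move_linear(position, ori=None, velocity=0.15, max_force=None): straight line of the TCP; ori=None keeps the orientation; velocity is the mean speed in m/s. With max_force (N) it stops when the force on the tool has changed by that much, and returns True; else False.
- goto_joints(angles): joint-space move.
- set_gripper(opening, f_grip=None): finger opening in m; f_grip is the grip in N (None keeps the last); returns when the fingers have stopped.
- hold(seconds).
- inverse_kinematics(position, orientation): joint angles nearest the present ones, or None.
- sense(): the state.
- grab_frame(name): name is "scene" or "top"; returns a dict with "img" (384x512x3 uint8, red, green, blue), "range_z" (384x512 float32, m along the optical axis (not along the pixel's ray), 0 where there is no reading), "intrinsics" (3x3 intrinsics, pixels), "distortion" ([k1, k2, p1, p2, k3] as OpenCV has them; the pictures are not rectified), "cam_to_world" (4x4, takes a point from camera to world coordinates). Camera axes: x right, y up, looking along -z (the intrinsics and any distortion apply to the point x, -y, -z); pixel columns grow to the right and rows downward; lengths in m; the calibration is good to about 2 mm. A picture is of the moment at which its call begins.
A pose or a line that the arm cannot do raises Unreachable and nothing moves.
- sign_off(): hands the job in; it is judged then, once.
The state is a dict: "t": time; "joints": joint angles; "dq": joint speeds; "joint_torque": joint torques, N m; "position": TCP position; "tcp_rot": TCP orientation; "force": force on the tool from outside, world axes, zero at the start; "wrist_torque": the same for the moment, N m; "gripper_width": finger opening in m; "grasp_force": force on a finger pad.
Only numpy, scipy, OpenCV 4.12 (cv2) and the standard library are available. Lean on these libraries where they do the work, as an engineer would, in place of code of your own. Each camera call takes 0.05 s, during which the arm holds its last target. There are 200 camera calls.

### The job

Put the four drive punches back in the notched wooden rack in order of the size of their cutting ends, one to each place, with the smallest at the end nearest the cream punching board and the largest at the far end by the glue tin. Each should lie down in its pair of notches, seated in both rails, with the middle of its black bar about midway between the rails.

Things in the scene. Friction and masses are not known exactly. Their poses are not given: they have to be found in the camera images.
- punch_10_mid (a point): The smallest of four steel drive punches, 150 g (+/-25%), lying loose: black octagonal bar 14 mm across flats, bright round cutting tube 10 mm wide on the end away from the robot. Point: on the bar's centre line where it is gripped, 7 mm above the bench, 60 mm from the struck end, 90 mm from the cutting edge; the bar is full width from 56 mm behind it to 54 mm ahead. x: to the cutting end; z: up.
- punch_20_mid (a point): The second smallest of four steel drive punches, 220 g (+/-25%), lying loose: black octagonal bar 16 mm across flats, bright round cutting tube 20 mm wide on the end away from the robot. Point: on the bar's centre line where it is gripped, 9 mm above the bench, 60 mm from the struck end, 90 mm from the cutting edge; the bar is full width from 56 mm behind it to 54 mm ahead. x: to the cutting end; z: up.
- punch_30_mid (a point): The second largest of four steel drive punches, 320 g (+/-25%), lying loose: black octagonal bar 18 mm across flats, bright round cutting tube 30 mm wide on the end away from the robot. Point: on the bar's centre line where it is gripped, 12 mm above the bench, 60 mm from the struck end, 90 mm from the cutting edge; the bar is full width from 56 mm behind it to 54 mm ahead. x: to the cutting end; z: up.
- punch_42_mid (a point): The largest of four steel drive punches, 450 g (+/-25%), lying loose: black octagonal bar 20 mm across flats, bright round cutting tube 42 mm wide on the end away from the robot. Point: on the bar's centre line where it is gripped, 15 mm above the bench, 60 mm from the struck end, 90 mm from the cutting edge; the bar is full width from 56 mm behind it to 54 mm ahead. x: to the cutting end; z: up.
- notch_1: Place 1 of 4 along the fixed wooden punch rack: a pair of facing notches. Origin: midway between the two notches, on the board's top, 10 mm above the bench. The four places look alike. x: across the rails, the way a punch lies; y: along the row to the next place, 66 mm away.
- notch_2: Place 2 of 4 along the fixed wooden punch rack: a pair of facing notches. Origin: midway between the two notches, on the board's top, 10 mm above the bench. Rack: board 106 x 288 x 10 mm with two notched rails 16 mm thick, tops 42 mm above the bench. (All four alike.)
- notch_3: Place 3 of 4 along the fixed wooden punch rack: a pair of facing notches. Origin: midway between the two notches, on the board's top, 10 mm above the bench. The middles of the rails lie at x = +/-33 mm, leaving 50 mm clear between them for the fingers. (All four alike.)
- notch_4: Place 4 of 4 along the fixed wooden punch rack: a pair of facing notches. Origin: midway between the two notches, on the board's top, 10 mm above the bench. Notch: floor 24 mm wide and 16 mm above the origin; sloping cheeks open to 48 mm at the rail tops, 32 mm above the origin. (All four alike.)
- pad: Cream-coloured plastic punching board, 160 x 110 x 15 mm, lying flat on the bench beyond one end of the rack (the red glue tin, 98 mm wide and 128 mm high, stands beyond the other end; which is which changes). Fixed. Origin: centre of its underside.
Things that resemble listed ones, but are neither listed nor needed, are in the scene too. What is shaped like the part that bears punch_20_mid but purple is not meant.

How it is judged:
At the end, for the whole second after the job is handed in: Released and at rest, one punch to a place, sizes rising from the end nearest the cream board: each gripping point within 15 mm (horizontally) of the middle of its place and 18 to 31 mm above the rack's board (down in the notches), the bar within 0.2 rad of the line of its notches (((horizontal distance between pad and notch_1 below 0.31 m and horizontal distance between punch_10_mid and notch_1 below 0.015 m and z of punch_10_mid in the frame of notch_1 between 0.018 and 0.031 m and angle between the x axis of punch_10_mid and the x axis of notch_1, either way round below 0.2 rad and horizontal distance between punch_20_mid and notch_2 below 0.015 m and z of punch_20_mid in the frame of notch_2 between 0.018 and 0.031 m and angle between the x axis of punch_20_mid and the x axis of notch_2, either way round below 0.2 rad and horizontal distance between punch_30_mid and notch_3 below 0.015 m and z of punch_30_mid in the frame of notch_3 between 0.018 and 0.031 m and angle between the x axis of punch_30_mid and the x axis of notch_3, either way round below 0.2 rad and horizontal distance between punch_42_mid and notch_4 below 0.015 m and z of punch_42_mid in the frame of notch_4 between 0.018 and 0.031 m and angle between the x axis of punch_42_mid and the x axis of notch_4, either way round below 0.2 rad) or (not (horizontal distance between pad and notch_1 below 0.31 m) and horizontal distance between punch_10_mid and notch_4 below 0.015 m and z of punch_10_mid in the frame of notch_4 between 0.018 and 0.031 m and angle between the x axis of punch_10_mid and the x axis of notch_4, either way round below 0.2 rad and horizontal distance between punch_20_mid and notch_3 below 0.015 m and z of punch_20_mid in the frame of notch_3 between 0.018 and 0.031 m and angle between the x axis of punch_20_mid and the x axis of notch_3, either way round below 0.2 rad and horizontal distance between punch_30_mid and notch_2 below 0.015 m and z of punch_30_mid in the frame of notch_2 between 0.018 and 0.031 m and angle between the x axis of punch_30_mid and the x axis of notch_2, either way round below 0.2 rad and horizontal distance between punch_42_mid and notch_1 below 0.015 m and z of punch_42_mid in the frame of notch_1 between 0.018 and 0.031 m and angle between the x axis of punch_42_mid and the x axis of notch_1, either way round below 0.2 rad)) and linear speed of each of punch_10, punch_20, punch_30, punch_42 below 0.02 m/s); the robot touches nothing.
It also fails if it takes over 90 s, if anything falls off the work surface, if the arm or the gripper's body presses on something with over 40 N, if the wrist force passes 120 N, or if a joint passes its speed limit or range.

## Working session

There is one attempt and no reset: what is moved stays moved. The work goes in short steps, each a Python script; the robot and the scene stay as the last script left them, time stands still between calls to the robot, and variables do not carry over. Pictures are saved under pics/ and viewed, at most 14 in all, crops included, and the job is handed in when it is done.

```bash
mkdir -p pics
python3 - <<'E'
from workcell import *
import cv2,numpy as np
for n in("top","scene"):
    f=grab_frame(n); np.savez(f"pics/{n}0.npz",**f)
    cv2.imwrite(f"pics/{n}0.png",cv2.resize(f["img"][:,:,::-1],(800,600),interpolation=cv2.INTER_CUBIC))
    print(n,f["intrinsics"],f["distortion"],f["cam_to_world"])
print(sense()["t"],sense()["tcp_rot"])
E
```

```text
top [[421.48120513   0.         259.24916165]
 [  0.         421.48120513 197.01420205]
 [  0.           0.           1.        ]] [0.02127277 0.         0.         0.         0.        ] [[-2.36300492e-02  9.80265622e-01 -1.96267500e-01  3.17477678e-01]
 [-9.99708965e-01 -2.41240305e-02 -1.26285379e-04 -1.74484881e-01]
 [-4.85855638e-03  1.96207396e-01  9.80550382e-01  1.24271688e+00]
 [ 0.00000000e+00  0.00000000e+00  0.00000000e+00  1.00000000e+00]]
scene [[359.30950019   0.         257.47250447]
 [  0.         359.30950019 195.64699011]
 [  0.           0.           1.        ]] [0.01374512 0.         0.         0.         0.        ] [[-0.15886673 -0.70276786  0.69345418  1.40255921]
 [ 0.98723117 -0.10477879  0.11998345 -0.00433696]
 [-0.01166122  0.70366096  0.7104402   0.95058027]
 [ 0.          0.          0.          1.        ]]
0.1 [-7.31118515e-01 -3.05489155e+00  2.04192851e-03]
```

View pics/top0.png

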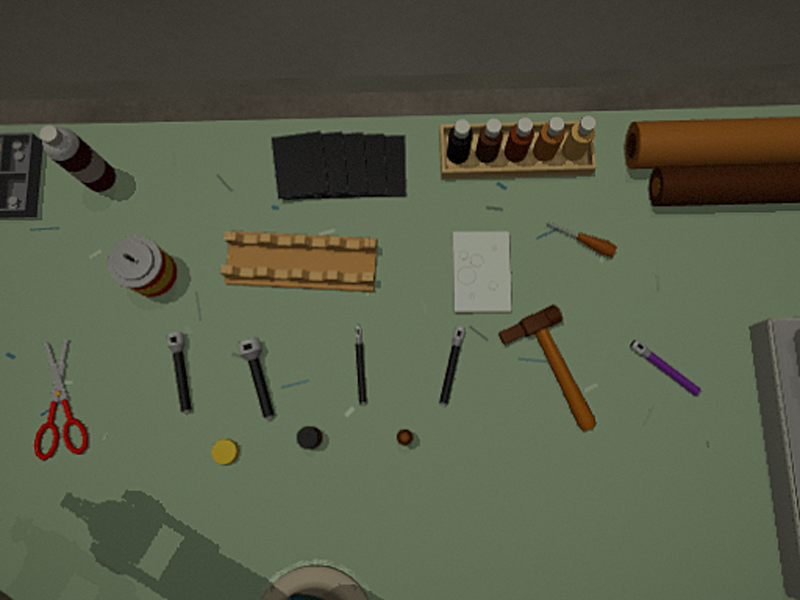

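View pics/scene0.png

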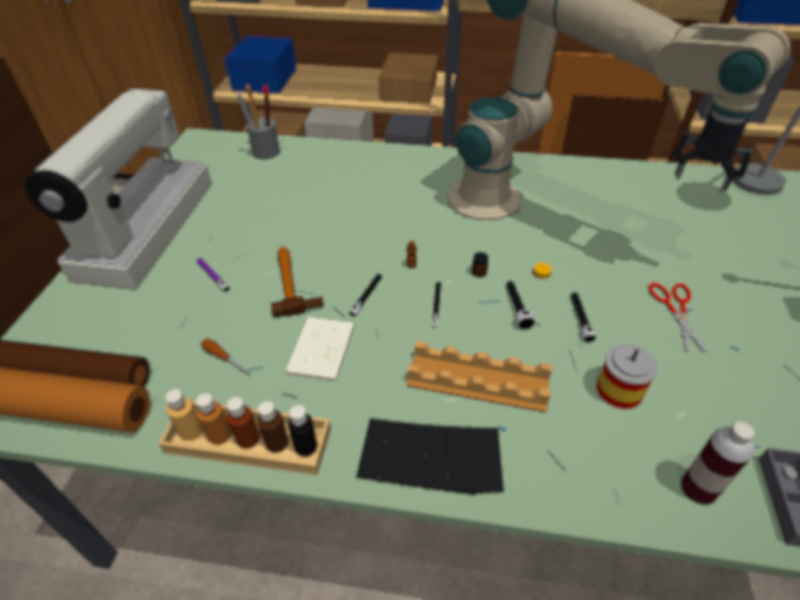

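The top view shows four black punches at 800x600 px: (181,372), (257,377), (361,365) and (452,366). A purple decoy lies at (665,367), the rack at (300,262), the cream pad at (482,272) on the right and the tin at (140,267) on the left. Next I'll look at a close crop.

Run:
```python
import cv2,numpy as np
im=np.load("pics/top0.npz")["img"][:,:,::-1]
def crop(x,y,w,h,s,n):
    c=cv2.resize(im[y:y+h,x:x+w],None,fx=s,fy=s,interpolation=cv2.INTER_CUBIC)
    c=cv2.convertScaleAbs(c,alpha=1.5,beta=10)
    for k in range(0,w,20): cv2.putText(c,str(x+k),(k*s,8),0,.3,(0,0,255)); cv2.line(c,(k*s,0),(k*s,h*s),(0,0,255) if k==0 else (150,150,150),1)
    for k in range(0,h,20): cv2.putText(c,str(y+k),(0,k*s+8),0,.3,(0,0,255)); cv2.line(c,(0,k*s),(w*s,k*s),(150,150,150),1)
    cv2.imwrite(n,c)
crop(100,200,200,75,4,"pics/c1.png"); crop(135,140,115,50,6,"pics/c2.png")
```

```text
(no output)
```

View pics/c1.png

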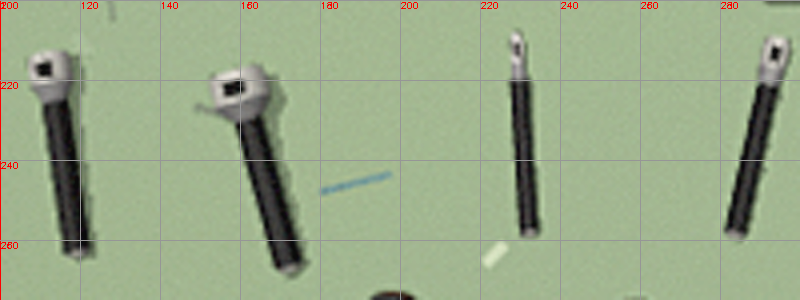

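View pics/c2.png

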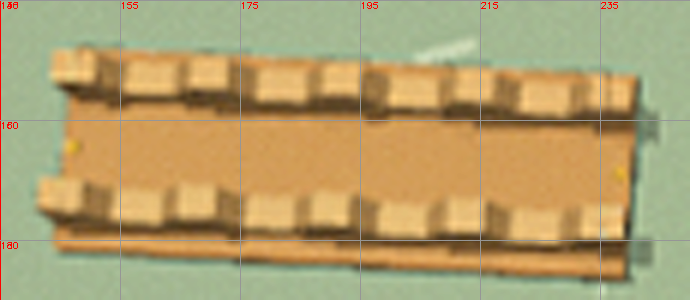

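The crop shows heads of increasing size: punch_10 at (229,210), punch_20 at (293,212), punch_30 at (112,218) and punch_42 at (159,222). The rack's notch floors in original px are at (160,153), (182,154), (204,155) and (226,156) on the far rail, and (158,174), (180.5,176), (202,177) and (224,178) on the near rail. The pad is on the right, so punch_10 goes in the rightmost place.

```bash
cat > h.py <<'E'
import cv2,numpy as np
from scipy.spatial.transform import Rotation as R
from workcell import *
def world(f,uv,z):
    n=cv2.undistortPoints(np.float64(uv).reshape(-1,1,2),f["intrinsics"],f["distortion"])[:,0]
    d=np.c_[n[:,0],-n[:,1],-np.ones(len(n))]@f["cam_to_world"][:3,:3].T
    o=f["cam_to_world"][:3,3]; return o+d*((z-o[2])/d[:,2])[:,None]
B={10:((229,210),.007),20:((293,212),.009),30:((112,218),.012),42:((159,222),.015)}
def bars(f):
    g=f["img"].max(2)<45; n,l,st,c=cv2.connectedComponentsWithStats(g[:, :].astype(np.uint8))
    out={}
    for k,i in [(30,(116,244)),(42,(166,248)),(10,(230.5,238)),(20,(287.5,238))]:
        j=1+np.argmin(np.hypot(*(c[1:]-i).T)+1e3*(st[1:,4]<60))
        v,u=np.nonzero(l==j); p=world(f,np.c_[u,v],B[k][1])[:,:2]
        m=p.mean(0); a=np.linalg.svd(p-m)[2][0] if len(p)<2 else np.linalg.eigh(np.cov((p-m).T))[1][:,1]
        a*=np.sign(a[0]); s=(p-m)@a; w=(p-m)@[-a[1],a[0]]
        out[k]=(m+a*(s.max()+s.min())/2, np.arctan2(a[1],a[0]), np.ptp(s), np.ptp(w))
    return out
def notches(f):
    far=np.array([(160,153.3),(182.2,154.2),(204,155.4),(226,156.4)]);near=np.array([(158,174.2),(180.5,175.8),(202.3,176.7),(224.3,177.6)])
    a,b=world(f,far,.026)[:,:2],world(f,near,.026)[:,:2]; return a,b
E
python3 - <<'E'
from h import *
np.set_printoptions(precision=4,suppress=True)
f=np.load("pics/top0.npz")
for k,v in bars(f).items(): print(k,*v)
a,b=notches(f); print(a,b,np.diff((a+b)/2,axis=0)); print("d",np.linalg.norm(a-b,axis=1),"mid",(a+b)/2)
P={30:[(119.7,262.5),(111,213)],42:[(172.5,266.5),(159,217)],10:[(232.3,258),(229,208.5)],20:[(284,258),(294,210)]}
for k,p in P.items():
    e=world(f,p,B[k][1])[:,:2]; d=e[1]-e[0]; L=np.hypot(*d); print(k,e[0]+d/L*.06,np.arctan2(d[1],d[0]),L)
print("pad",world(f,[(308,174)],.015))
# rack depth check
for uv in [(190,165),(170,171.5)]:
    print(f["range_z"][int(uv[1]),uv[0]])
E
```

```text
30 [0.4366 0.2452] 0.19198792145468274 0.11253930473694661 0.01872571071399005
42 [0.4218 0.0976] 0.28602265045996217 0.112124032623968 0.019527713253040577
10 [ 0.4437 -0.0875] 0.054618447637201285 0.10872500419252755 0.01347250444124749
20 [ 0.4366 -0.2541] -0.25782290223720705 0.10946630798586407 0.015499854307810866
[[ 0.7023  0.1207]
 [ 0.6979  0.054 ]
 [ 0.6925 -0.0114]
 [ 0.6878 -0.0775]] [[ 0.6377  0.1253]
 [ 0.6311  0.0583]
 [ 0.6268 -0.0065]
 [ 0.6224 -0.0719]] [[-0.0055 -0.0668]
 [-0.0048 -0.0651]
 [-0.0046 -0.0657]]
d [0.0648 0.0669 0.066  0.0656] mid [[ 0.67    0.123 ]
 [ 0.6645  0.0562]
 [ 0.6596 -0.009 ]
 [ 0.6551 -0.0747]]
30 [0.4397 0.2455] 0.2151229800263393 0.1487727973004334
42 [0.4233 0.0966] 0.28366393761090297 0.1508326586465941
10 [ 0.446  -0.0884] 0.056279074650539496 0.14632869243969296
20 [ 0.4407 -0.2562] -0.24203493232640813 0.14442711213513285
pad [[ 0.63   -0.3222  0.015 ]]
1.2797215
1.2372789
```

```bash
cat >> h.py <<'E'
N={42:(.670,.123),30:(.6645,.0565),20:(.6596,-.009),10:(.6549,-.0747)}; NY=-.074
W={10:.014,20:.016,30:.018,42:.020}
def ori(yaw,s):
    y=s*np.array([-np.sin(yaw),np.cos(yaw),0]); z=np.array([0,0,-1.])
    return R.from_matrix(np.c_[np.cross(y,z),y,z]).as_rotvec()
def best(xy,yaw):
    q=[(abs(q[5]),s) for s in(1,-1) if (q:=inverse_kinematics([*xy,.28],ori(yaw,s))) is not None]
    return min(q)[1]
def pick(k,xy,yaw):
    s=best(xy,yaw); o=ori(yaw,s); set_gripper(.055,50)
    goto([*xy,.28],o); move_linear([*xy,.176],o,.12,max_force=25)
    set_gripper(.0,60); g=sense(); print("grip",k,g["gripper_width"],g["grasp_force"],g["position"][2])
    move_linear([*xy,.29],o,.2); g=sense(); print("lift",g["gripper_width"],g["grasp_force"]); return s
def place(k,s):
    xy=N[k]; o=ori(NY,s); goto([*xy,.29],o)
    z=.176+.026+W[k]/2-B[k][1]+.003
    print("hit",move_linear([*xy,z],o,.1,max_force=20),sense()["position"][2]-z)
    set_gripper(.045); move_linear([*xy,.29],o,.2); print("t",sense()["t"])
E
python3 - <<'E'
from h import *
xy,yaw,*_=bars(np.load("pics/top0.npz"))[10]; xy=xy+.0015*np.array([np.cos(yaw),np.sin(yaw)])
s=pick(10,xy,yaw); print(sense()["t"])
if sense()["gripper_width"]>.008:
    place(10,s)
    f=grab_frame("top"); cv2.imwrite("pics/p10.png",cv2.resize(f["img"][120:280,90:310,::-1],None,fx=3,fy=3))
E
```

```text
grip 10 0.011791337623721457 59.088432162534446 0.1766427559178445
lift 0.011422270878488782 58.59209915623069
4.8667
hit False 0.0010554461670261028
t 7.7083
```

View pics/p10.png

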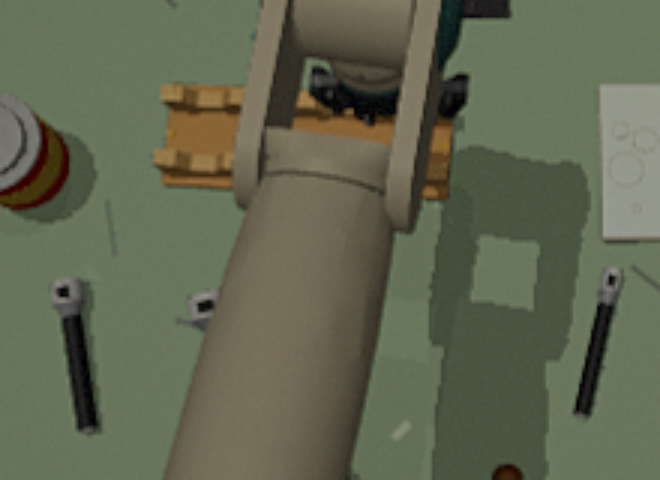

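The arm hides the rack here, but the other punches haven't moved. I'll pick punch_20 next and look while the arm is clear.

Run:
```python
from h import *
xy,yaw,*_=bars(np.load("pics/top0.npz"))[20]; xy=xy+.0015*np.array([np.cos(yaw),np.sin(yaw)])
s=pick(20,xy,yaw); print(s,sense()["t"])
f=grab_frame("top"); cv2.imwrite("pics/p20.png",cv2.resize(f["img"][120:280,130:350,::-1],None,fx=3,fy=3,interpolation=2)); np.savez("pics/t20.npz",**f)
```

```text
grip 20 0.014221988881360769 58.81460142787546 0.17672835599318898
lift 0.0137372377545172 58.59953798353672
-1 11.2833
```

View pics/p20.png

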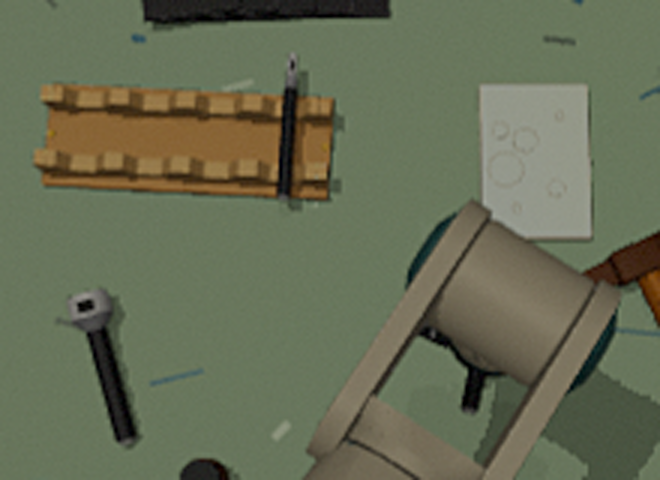

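punch_10 lies in the rightmost notch pair (bar at crop (288,130)), and punch_20 is held. I'll carry on with the rest.

Run:
```python
from h import *
f=np.load("pics/t20.npz"); e=world(f,[(225.3,185.4),(227.3,139.5)],.033)[:,:2]; d=e[1]-e[0]; L=np.hypot(*d)
print("p10 est",e[0]+d/L*.06,np.arctan2(d[1],d[0]),L)
place(20,-1); b=bars(np.load("pics/top0.npz"))
for k in(30,42):
    xy,yaw,*_=b[k]; xy=xy+.0015*np.array([np.cos(yaw),np.sin(yaw)])
    s=pick(k,xy,yaw)
    if sense()["gripper_width"]<.01: print("missed"); break
    place(k,s)
xy=b[30][0]; goto([.35,.35,.35],ori(.2,s))
f=grab_frame("top"); np.savez("pics/tf.npz",**f); cv2.imwrite("pics/f.png",cv2.resize(f["img"][130:200,140:250,::-1],None,fx=7,fy=7,interpolation=2))
```

```text
p10 est [ 0.65685823 -0.07826866] -0.05059288722380065 0.14165726592071864
hit False 0.0009448297433553299
t 14.575
grip 30 0.01642681759543413 58.7627774477005 0.17674718499026715
lift 0.0160086256437807 58.65684270858765
hit False 0.0008346970722827585
t 22.6
grip 42 0.018320648891193465 58.75365614891052 0.17670814206579
lift 0.018435859255832434 58.80047142505646
hit False 0.0007234413179107446
t 30.4583
```

View pics/f.png

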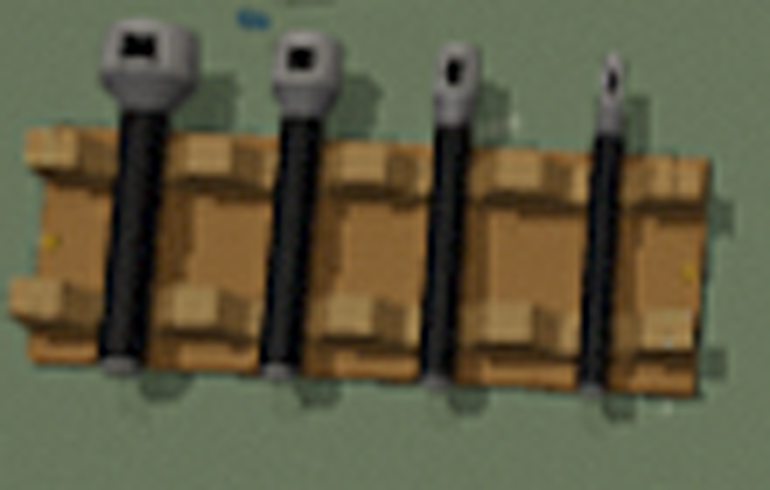

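All four lie in the notches, sizes falling from left (tin) to right (pad), with bars at crop x≈135, 290, 447 and 603. I'll check the numbers before handing in.

Run:
```python
from h import *
f=np.load("pics/tf.npz")
g=[(42,(143,111),(122,360)),(30,(301,117),(278,368)),(20,(454,125),(434,376)),(10,(607,133),(592,382))]
for k,a,b in g:
    zc=.026+W[k]/2
    e=world(f,[(140+b[0]/7-.5,130+b[1]/7-.5),(140+a[0]/7-.5,130+a[1]/7-.5)],zc)[:,:2]; d=e[1]-e[0]; L=np.hypot(*d)
    m=(e[0]+e[1])/2; u,v=140+(a[0]+b[0])/14,130+(a[1]+b[1])/14
    q=f["range_z"][int(v),int(u)]; n=cv2.undistortPoints(np.float64([[[u,v]]]),f["intrinsics"],f["distortion"])[0,0]
    top=(f["cam_to_world"]@[n[0]*q,-n[1]*q,-q,1])[2]
    print(k,m-N[k],np.arctan2(d[1],d[0])-NY,L,"centre above board",top-W[k]/2-.01)
s=sense(); print(s["t"])
```

```text
42 [-0.00070664 -0.00073728] 0.015233184818355373 0.10943441733035952 centre above board 0.02886392335319156
30 [ 0.00039866 -0.00056723] -0.0021100371770694792 0.11040602594656233 centre above board 0.027129188210236813
20 [ 0.00046562 -0.00042447] -0.0007480227404897816 0.11038002168789272 centre above board 0.02248290888379058
10 [ 0.0007389  -0.00056747] 0.0077988274745857955 0.10944138881175067 centre above board 0.02004898771471421
31.9833
```

All punches are within about 1 mm and 0.02 rad, and seated.

```bash
python3 -c "
from workcell import *
print(sign_off())"
```

```text
the job is handed in; nothing more can be done
None
```

All four punches are seated in the rack in size order, smallest by the cream board and largest by the glue tin, each measured within about 1 mm of its place; the job was handed in at about 32 s and returned no verdict.

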